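Lift the dish off the hotplate onto the cooling rack

TASK

Pull the steel lifter right out of its sleeve by the heel bar of its blade, lay it down flat on the bench and let go, then take it again by its handle. Slide its blade under the large flat white dish on the switched-off hotplate - push until the dish has come up against the two stop pins and lies fully on the blade, but feel for it: do not ram the dish against the pins or press hard on the hotplate - then lift the dish off and set it flat and centred on the two rails of the cooling rack. Draw the lifter out and lay it flat on the bench clear of the rack; never touch the dish with the gripper, do not drop it, and leave the other things where they stand.

Things in the scene. Friction and masses are not known exactly. Their poses are not given: they have to be found in the camera images.
- lifter: steel lifter (flat shovel), 216 mm long, about 140 g, on the bench with its handle in the sleeve. Origin: middle of the underside at the front face of the heel bar; x along the blade to its tip, z up. Blade 56 mm wide, x = 0 to 86 mm, 2.5 mm thick (1.5 mm over the last 16 mm). A foot under the handle's rear end (x = -130 to -122 mm) reaches down to z = 0: it stands level by itself
- lifter_heel (a point): centre of the lifter's heel bar, an upright block across the whole 56 mm width of the blade's root, x = -18 to 0 mm, z = 0 to 16 mm in the lifter's frame (this point: x = -9 mm, z = 8 mm); it can be gripped across its 56 mm; axes as the lifter
- lifter_handle (a point): centre of the lifter's straight grey handle (87.5 mm behind the lifter's origin, 35 mm above its underside), 22 mm wide, 18 mm tall, 85 mm long: x = -130 to -45 mm, z = 26 to 44 mm in the lifter's frame; a slanting neck joins it to the heel bar; axes as the lifter
- lifter_tip (a point): middle of the lower front edge of the lifter's blade, 86 mm ahead of its origin; axes as the lifter
- sleeve: fixed white sheet-metal tunnel on the bench, 100 mm long, 58 mm wide, 66 mm tall, inner width 50 mm, inner height 62 mm, origin in the centre of its underside; open at its +x end (mouth at x = +50 mm), closed at the other. The lifter's handle is inside, blade and heel bar stick out along +x
- hotplate: fixed low hotplate, switched off, 220 mm (x) by 240 mm (y), flat dark top 50 mm above its origin (centre of the underside, on the bench). Across the top stands an adjustable stop, clamped anywhere from x = +58 to +103 mm (its place is not reported: see or feel it): two upright steel pins, 10 mm thick, 18 mm tall, at y = +-38 mm, on a 4 mm bar behind them. Open side for the blade: -x
- dish: flat white porcelain dish, solid, 120 mm across and 12 mm tall, about 150 g; origin in the centre of its underside, z up. Its foot is 104 mm across and the lower edge slopes outward from the foot to the full width at 7 mm height. It lies on the hotplate, 5 to 75 mm short of the stop; held against both pins, its centre is 53 mm in front of them
- rack: fixed steel cooling rack on the bench, origin in the centre of its underside: two parallel rails along its x, 140 mm long, 16 mm wide, tops 70 mm above the bench, 68 mm clear between them (rails at y = 34 to 50 mm and -50 to -34 mm); open at both x ends except for 8 mm tall cross bars on the bench at x = +-60 mm
- rack_top (a point): centre of the rack at the height of the rails' tops (70 mm); the dish belongs here; axes as the rack
- beaker: bystander: glass beaker, 68 mm across, 90 mm tall, origin in the centre of its underside
- amber_bottle: bystander: amber bottle, 64 mm across, 130 mm tall, origin in the centre of its underside
- jar: bystander: white jar, 60 mm across, 70 mm tall, origin in the centre of its underside
- small_dish: bystander: smaller white dish lying on the bench, 80 mm across, 12 mm tall, origin in the centre of its underside
- flask: bystander: conical glass flask, 84 mm across, 110 mm tall, origin in the centre of its underside
- tip_box: bystander: blue box, 120 by 80 by 50 mm, origin in the centre of its underside
Mind the look-alikes: they are no part of the job. Leave any green or purple look-alike of the dish alone.

How it is judged:
On the way, in this order (a step that is already met when the one before it is completed fails the run):
1. the lifter lies flat on the bench, its whole handle out of the sleeve, and the fingers have let go (x of lifter_handle in the frame of sleeve above 0.093 m and height (world z) of lifter below 0.006 m and angle between lifter's own z axis and vertical below 0.06 rad and contact force between the fingers and lifter below 0.1 N), for 0.2 s.
2. the dish rides on the lifter, at least 20 mm above the hotplate, roughly level, the lifter held by its handle (height (world z) of dish above 0.072 m and angle between dish's own z axis and vertical below 0.35 rad and contact force between lifter and dish above 0.3 N and contact force between the fingers and lifter above 1 N and distance between the grasp point and lifter_handle below 0.065 m), for 0.2 s.
At the end, for the whole second after the job is handed in: The dish lies flat (within 0.06 rad) and at rest on the rails of the rack, its centre within 20 mm of the rack's centre; the lifter lies flat and at rest on the bench, touching neither dish nor rack (horizontal distance between dish and rack_top below 0.02 m and z of dish in the frame of rack_top between -0.005 and 0.005 m and angle between each of dish, lifter's own z axis and vertical below 0.06 rad and linear speed of each of dish, lifter below 0.02 m/s and contact force between lifter and dish below 0.05 N and contact force between lifter and rack below 0.05 N and height (world z) of lifter below 0.006 m).
It fails at once if the gripper or arm touches the dish (contact force between any of the fingers, the arm and dish above 0.5 N).
It fails at once if the dish is dropped (it sinks below the height of the hotplate's top) (height (world z) of dish below 0.04 m).
It fails at once if the lifter presses on the hotplate with more than 40 N (contact force between lifter and hotplate above 40 N).
It fails at once if the dish is rammed against the stop or hotplate with more than 40 N (contact force between dish and hotplate above 40 N).
It fails at once if a bystander is moved by more than 25 mm (distance of any of beaker, amber_bottle, jar, small_dish, flask, tip_box from where it was at the start of the episode above 0.025 m).
It also fails if it takes over 64 s, if anything falls off the work surface, if the arm or the gripper's body presses on something with over 40 N, if the wrist force passes 120 N, or if a joint passes its speed limit or range.

ROBOT

A 7-joint arm with a two-finger parallel gripper is mounted at the origin on the work surface. World frame = base frame: x ahead of the robot, y to its left, z up, the work surface at z = 0. Lengths are in m, angles in rad, forces in N, time in s.
With the tool pointing down it reaches from about 0.4 to 0.9 m from the base axis. Payload 5.5 kg.
Tool frame: the origin (TCP) lies midway between the tips of the shut fingers; the grasp point (between the pads) lies 19 mm behind it (manip.grip_depth is the distance from the TCP to the grasp point, in m); z points along the fingers, y is the line along which they close (so a half turn about z gives the same grasp; the last joint's range is limited). The gripper opens to 92 mm and grips with 3 to 60 N. Pads are 19 mm wide; open, the fingers measure 130 mm over their backs; the gripper's body (75 mm by 190 mm) begins 47 mm behind the grasp point.
Start: joints at [1.579, 0.501, -0.427, 1.55, 0.221, 1.138, -0.21], TCP at [0.164, -0.629, 0.227] pointing down, gripper open.
Joint ranges: [-2.88, 2.88], [-0.31, 2.03], [-1.54, 1.56], [0.2, 2.42], [-1.41, 4.55], [0.19, 2.02], [-2.57, 2.57]. Speed limits (rad/s): [2.57, 2.57, 3.14, 3.14, 3.14, 3.14, 3.14].

INTERFACE

Orientations are given as a unit quaternion [x, y, z, w].
In Python, from bench import manip, effector, viewer gives the robot as it stands. Calls block until the motion is done:
- manip.move_pose(position, orientation): joint-space move of the TCP to a pose.
- manip.servo_line(position, ori=None, vel=0.15): straight line of the TCP; ori=None keeps the orientation; vel is the mean speed in m/s.
- manip.movej(angles): joint-space move.
- effector.open_jaws() and effector.close(f_grip=None): open the fingers fully, or close them until they stop; f_grip is the grip in N (None keeps the last).
- manip.sleep(seconds).
- manip.solve_ik(position, orientation): joint angles nearest the present ones, or None.
- viewer.get_image(name): name is "scene" or "top"; returns the picture (400x640x3 uint8, red, green, blue); there is no depth.
- viewer.get_calibration(name): a dict with "vfov" (degrees; the focal length in pixels is half the picture's height over the tangent of half this angle, whatever the lens; pixels are square), "cx", "cy" (the principal point, pixels), "eye" and "attitude" of the camera in the world. Camera axes: x right, y down, z forward; pixel columns grow to the right and rows downward; lengths in m; the calibration is good to about 2 mm. A picture is of the moment at which its call begins. get_calibration takes no time and is no camera call.
A pose or a line that the arm cannot do raises manip.PlanningError and nothing moves.
- manip.hand_in(): hands the job in; it is judged then, once.
Readings, each from a call of its own:
- manip.current_clock(): time.
- manip.current_q(): joint angles.
- manip.current_joint_velocities(): joint speeds.
- manip.current_tau(): joint torques, N m.
- manip.current_tool_pos(): TCP position.
- manip.current_tcp_rot(): TCP orientation.
- manip.current_force(): force on the tool from outside, world axes, zero at the start.
- manip.current_wrist_torque(): the same for the moment, N m.
- manip.current_finger_gap(): finger opening in m.
- manip.current_gripper_force(): force on a finger pad.
Only numpy, scipy, OpenCV 4.12 (cv2) and the standard library are available. Lean on these libraries where they do the work, as an engineer would, in place of code of your own. Each camera call takes 0.05 s, during which the arm holds its last target. There are 200 camera calls.

## Working session

There is one attempt and no reset: what is moved stays moved. The work goes in short steps, each a Python script; the robot and the scene stay as the last script left them, time stands still between calls to the robot, and variables do not carry over. Pictures are saved under pics/ and viewed, at most 13 in all, crops included, and the job is handed in when it is done.

```bash
mkdir -p pics; ls; python3 - <<'E'
from bench import manip, effector, viewer
import cv2
for n in("scene","top"):
    cv2.imwrite(f"pics/{n}0.png",viewer.get_image(n)[:,:,::-1]); print(n,viewer.get_calibration(n))
print(manip.current_tool_pos(),manip.current_tcp_rot(),manip.grip_depth,manip.current_clock())
E
```

```text
pics
scene {'vfov': 46.553642194320275, 'cx': 319.89044869595403, 'cy': 196.51042469686408, 'eye': array([ 1.15173672, -0.56808139,  0.98303353]), 'attitude': array([ 0.8528055 ,  0.37453076, -0.14358996, -0.33441203])}
top {'vfov': 48.82907902843524, 'cx': 324.2038024998825, 'cy': 206.11027150440782, 'eye': array([ 0.3477203 , -0.02695152,  1.44815009]), 'attitude': array([-0.69794954,  0.71256506, -0.03931967,  0.05976152])}
[ 0.16363754 -0.62842568  0.22577277] [ 9.91893458e-01  1.27069324e-01 -6.75772397e-05 -8.65998056e-04] 0.0188 0.1
```

View pics/scene0.png

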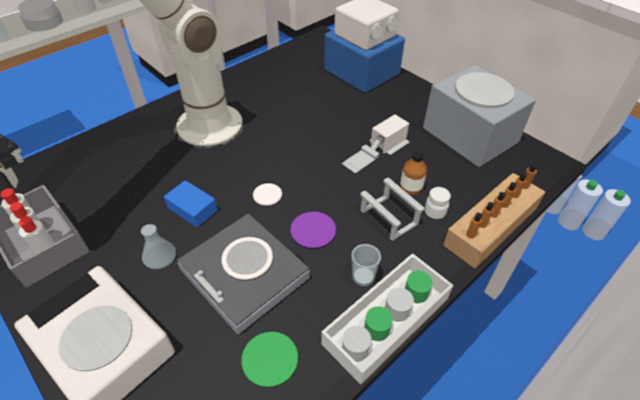

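View pics/top0.png

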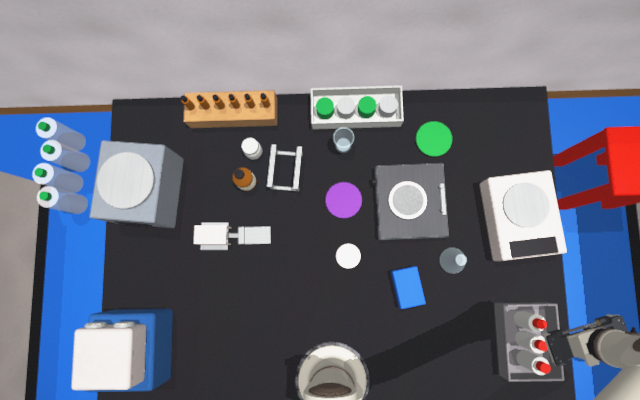

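```bash
cat > crop.py <<'E'
import cv2
def crop(img,out,x0,y0,x1,y1,s):
    c=cv2.resize(img[y0:y1,x0:x1],None,fx=s,fy=s,interpolation=cv2.INTER_CUBIC)
    for x in range(-(-x0//10)*10,x1,10):
        X=int((x-x0+.5)*s); cv2.line(c,(X,0),(X,c.shape[0]),(0,255,255) if x%50==0 else (90,90,0),1); cv2.putText(c,str(x),(X+1,9),0,.33,(0,255,255),1)
    for y in range(-(-y0//10)*10,y1,10):
        Y=int((y-y0+.5)*s); cv2.line(c,(0,Y),(c.shape[1],Y),(0,255,255) if y%50==0 else (90,90,0),1); cv2.putText(c,str(y),(1,Y-1),0,.33,(0,255,255),1)
    cv2.imwrite(out,c)
if __name__=="__main__":
    t=cv2.imread("pics/top0.png"); s=cv2.imread("pics/scene0.png")
    crop(t,"pics/c1.png",188,138,310,258,5)
    crop(t,"pics/c2.png",368,155,460,250,6)
    crop(s,"pics/c3.png",335,110,435,245,4.4)
    crop(s,"pics/c4.png",172,210,315,330,5)
E
python3 crop.py
```

```text
(no output)
```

View pics/c1.png

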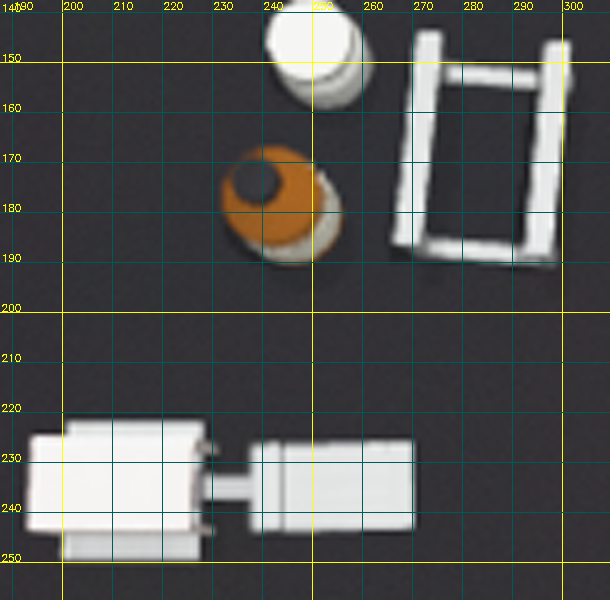

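View pics/c2.png

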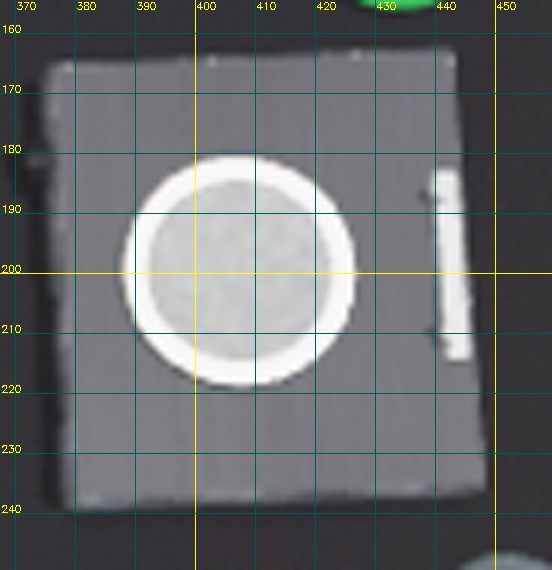

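View pics/c3.png

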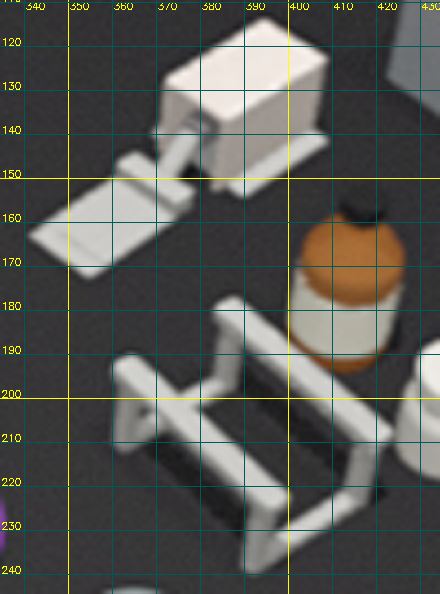

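View pics/c4.png

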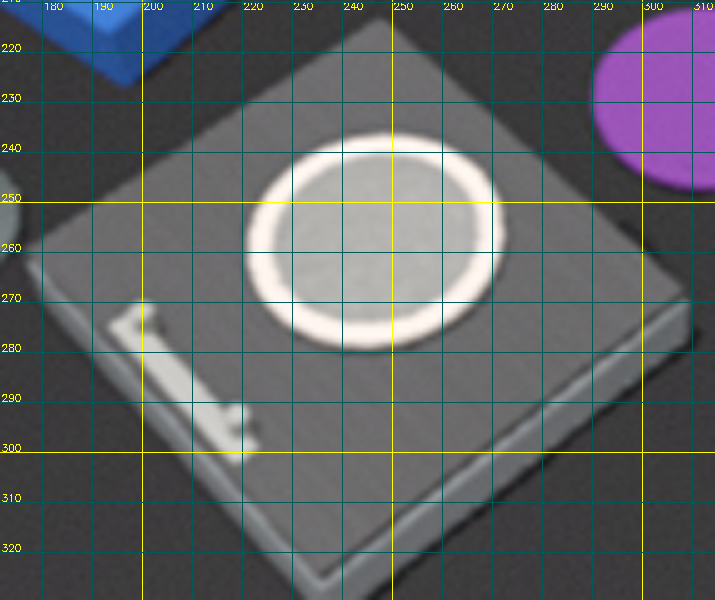

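```bash
cat > geo.py <<'E'
import numpy as np
from bench import viewer
from scipy.spatial.transform import Rotation as R
from scipy.optimize import least_squares
C={n:viewer.get_calibration(n) for n in("scene","top")}
def proj(n,P):
    c=C[n]; f=200/np.tan(np.radians(c["vfov"]/2))
    p=R.from_quat(c["attitude"]).inv().apply(np.atleast_2d(P)-c["eye"])
    return np.c_[c["cx"]+f*p[:,0]/p[:,2], c["cy"]+f*p[:,1]/p[:,2]]
def ray(n,uv,z):
    c=C[n]; f=200/np.tan(np.radians(c["vfov"]/2))
    d=R.from_quat(c["attitude"]).apply([(uv[0]-c["cx"])/f,(uv[1]-c["cy"])/f,1]); e=c["eye"]
    return (e+d*(z-e[2])/d[2])[:2]
def world(p,M):
    M=np.atleast_2d(M); c,s=np.cos(p[2]),np.sin(p[2])
    return np.c_[p[0]+c*M[:,0]-s*M[:,1],p[1]+s*M[:,0]+c*M[:,1],M[:,2]]
def fit(obs,p0):
    r=lambda p:np.concatenate([(proj(n,world(p,m))-uv).ravel() for n,m,uv in obs])
    s=least_squares(r,p0,loss="soft_l1",f_scale=1.); 
    return s.x,np.round(r(s.x).reshape(-1,2),1)
E
python3 - <<'E'
from geo import *
t=lambda x0,y0,s,pts:[(x/s+x0-.5,y/s+y0-.5) for x,y in pts]
n1=lambda *p:t(188,138,5,p); n2=lambda *p:t(368,155,6,p); n3=lambda *p:t(335,110,4.4,p); n4=lambda *p:t(172,210,5,p)
def O(name,ms,uv): return [(name,np.array(m,float)/1000,np.array(u)) for m,u in zip(ms,uv)]
H=[(-110,120,50),(110,120,50),(110,-120,50),(-110,-120,50)] # TL TR BR BL
ho=O("top",H,n2((62,70),(455,53),(485,490),(72,508)))+O("scene",H,n4((683,293),(318,578),(30,250),(380,15)))
ho_t=ho[:4];ho_s=ho[4:]
print("top corners->",[np.round(ray("top",u,.05),3) for _,_,u in ho_t]); print("scene->",[np.round(ray("scene",u,.05),3) for _,_,u in ho_s])
for o in(ho,ho_t,ho_s):
    p,r=fit(o,[.6,-.27,-1.57]); print("hot",p.round(4),r.tolist())
print("dish top",ray("top",(407.4,199.5),.057),"scene",ray("scene",n4((376,241))[0],.0595))
print("dish diam", [ray("top",u,.057) for u in n2((123,271),(356,271),(240,155),(240,386))])
for nm,u in zip("ab",n4((142,308),(237,410))): print("pin top scene z68",ray("scene",u,.068))
for nm,u in zip("ab",n2((438,190),(443,335))): print("pin top z68",ray("top",u,.068))
L=[(-18,28,16),(-18,-28,16),(0,28,16),(0,-28,16),(86,28,1.5),(86,-28,1.5)]
lo=O("top",L,n1((250,443),(250,531),(282,442),(282,530),(414,441),(414,529)))
lo+=O("scene",[L[4],L[5]],n3((92,278),(27,236)))
print("lift",*fit(lo,[.5,.2,-1.57])); print("lift top",fit(lo[:6],[.5,.2,-1.57])[0])
Kl=[(70,50,70),(70,34,70),(-70,50,70),(-70,34,70),(70,-34,70),(70,-50,70),(-70,-34,70),(-70,-50,70)]
ro=O("top",Kl,n1((415,32),(443,32),(393,243),(422,246),(544,41),(571,42),(524,252),(553,258)))
rs=O("scene",Kl,n3((392,432),(368,445),(240,296),(213,305),(288,490),(268,508),(140,353),(113,368)))
for o in(ro+rs,ro,rs): print("rack",*[a.round(4).tolist() for a in fit(o,[.65,.1,0])])
S=[(-50,29,66),(-50,-29,66),(50,-29,66),(50,29,66)]
print("sleeve",[np.round(ray("top",u,.066),3) for u in n1((30,436),(25,530),(193,533),(203,436))],[np.round(ray("scene",u,.066),3) for u in n3((262,20),(327,60),(225,123),(163,80))])
for nm,uv in dict(jar=(250,146),amber=(243,178),beaker=(344,140),small=(348,256),purple=(343,200),flask=(453,260)).items(): print(nm,ray("top",uv,0.05).round(3))
E
```

```text
top corners-> [array([ 0.672, -0.164]), array([ 0.676, -0.375]), array([ 0.441, -0.377]), array([ 0.436, -0.161])]
scene-> [array([ 0.675, -0.159]), array([ 0.678, -0.374]), array([ 0.443, -0.376]), array([ 0.436, -0.161])]
hot [ 0.5571 -0.2679 -1.5563] [[-2.5, -1.0], [0.3, -0.8], [0.8, 0.7], [-0.4, 0.2], [1.1, -0.6], [-0.5, 0.7], [-2.2, -0.2], [0.2, -0.4]]
hot [ 0.5564 -0.2686 -1.5586] [[-2.2, -0.8], [0.6, -0.5], [0.9, 1.0], [-0.3, 0.3]]
hot [ 0.5575 -0.2676 -1.5562] [[1.3, -0.6], [-0.2, 0.7], [-2.0, -0.2], [0.4, -0.3]]
dish top [ 0.55973664 -0.25334066] scene [ 0.55775929 -0.25261351]
dish diam [array([ 0.56063296, -0.19191923]), array([ 0.5577704 , -0.31465455]), array([ 0.62171041, -0.25643743]), array([ 0.49797138, -0.25088606])]
pin top scene z68 [ 0.52025232 -0.35849229]
pin top scene z68 [ 0.59546213 -0.35690752]
pin top z68 [ 0.59823236 -0.35745707]
pin top z68 [ 0.5212469  -0.35580346]
lift [ 0.4616374   0.27890492 -1.56840445] [[ 0.5  0.3]
 [ 0.4 -0.2]
 [-0.5  0.4]
 [-0.5 -0.1]
 [-0.1  0.4]
 [-0.  -0.3]
 [-0.7  0.2]
 [ 1.   0.4]]
lift top [ 0.4618707   0.27877606 -1.56885867]
rack [0.6746, 0.1381, -0.1102] [[0.3, 0.1], [-0.4, 0.5], [0.0, 0.3], [-0.8, 0.1], [0.3, 0.4], [-0.2, 0.6], [-0.1, 0.7], [-0.9, -0.0], [0.2, 0.2], [1.3, -0.0], [-1.2, 0.5], [0.6, 0.9], [0.3, 1.7], [0.2, 0.4], [-1.6, 0.5], [-0.0, -0.4]]
rack [0.6757, 0.1375, -0.1004] [[0.3, -0.1], [-0.4, 0.2], [0.4, 0.1], [-0.4, -0.1], [0.3, -0.1], [-0.2, 0.1], [0.3, 0.3], [-0.5, -0.5]]
rack [0.6734, 0.1395, -0.1206] [[0.1, -0.1], [1.2, -0.3], [-0.9, 0.1], [0.9, 0.4], [-0.0, 1.2], [-0.2, -0.1], [-1.5, -0.2], [0.1, -1.1]]
sleeve [array([0.493, 0.428]), array([0.434, 0.43 ]), array([0.429, 0.323]), array([0.491, 0.317])] [array([0.43, 0.43]), array([0.492, 0.429]), array([0.489, 0.323]), array([0.428, 0.325])]
jar [0.751 0.252]
amber [0.644 0.274]
beaker [ 0.762 -0.057]
small [ 0.385 -0.06 ]
purple [ 0.564 -0.049]
flask [ 0.366 -0.388]
```

```bash
cat > lib.py <<'E'
import numpy as np, sys, cv2
from bench import manip, effector, viewer
from scipy.spatial.transform import Rotation as R
G=R.from_matrix(np.diag([1.,-1,-1]))        # tool frame in lifter frame, tool down
SGN=0.                                       # extra half turn about tool z
def ori(yaw,pitch=0.,sgn=None): # pitch>0: nose down
    return (R.from_euler("ZY",[yaw,pitch])*G*R.from_euler("z",SGN if sgn is None else sgn))
def tcp(o,yaw,pitch=0.,off=(-.065,0,.0162),sgn=None):
    p=np.array(o)+R.from_euler("ZY",[yaw,pitch]).apply(off)
    return p,ori(yaw,pitch,sgn).as_quat()
HEEL=(-.008,0,.004)
LIFT=np.array([.4617,.2788,0]); LY=-1.568
RK=np.array([.675,.138,.07]); RY=-.107
HP=-1.557
def line(o,yaw,pitch=0.,vel=.15,off=(-.065,0,.0162)):
    p,q=tcp(o,yaw,pitch,off); manip.servo_line(p,q,vel=vel)
def rk(x,z): # lifter origin at rack x (lifter heading rack +x)
    return np.array([RK[0]+x*np.cos(RY),RK[1]+x*np.sin(RY),z])
def st(m=""): print(m,"t%.2f"%manip.current_clock(),"p",np.round(manip.current_tool_pos(),4),"F",np.round(manip.current_force(),2),"gap %.4f gf %.1f"%(manip.current_finger_gap(),manip.current_gripper_force()))
E
python3 - <<'E'
from lib import *
W=dict(heel=tcp(LIFT,LY,off=HEEL),pulled=tcp(LIFT-[0,.13,0],LY,off=HEEL),hand=tcp(LIFT-[0,.13,0],LY),
 handup=tcp(LIFT-[0,.13,-.15],LY),pre=tcp([.558,-.08,.12],HP),fin=tcp([.558,-.239,.05],HP),lift=tcp([.558,-.2,.15],HP),
 rkup=tcp(rk(-.06,.12),RY),rkd=tcp(rk(-.06,.06),RY),out=tcp(rk(-.185,.06),RY),down=tcp(rk(-.185,0),RY),
 far=tcp([RK[0]+.06,RK[1],.12],RY+np.pi),farout=tcp([RK[0]+.18,RK[1],.06],RY+np.pi))
for s in(0,np.pi):
    for k,(p,q) in W.items():
        q2=(R.from_quat(q)*R.from_euler("z",s)).as_quat(); j=manip.solve_ik(p,q2); print(s>0,k,p.round(3),None if j is None else np.round(j,2))
E
```

```text
False heel [0.462 0.287 0.004] [ 0.29  1.16 -1.31  1.94  1.25  1.2   1.62]
False pulled [0.462 0.157 0.004] [ 0.57  1.1  -1.31  2.07  1.25  1.14  1.78]
False hand [0.462 0.214 0.016] [ 0.45  1.09 -1.31  2.02  1.21  1.15  1.72]
False handup [0.462 0.214 0.166] [ 0.48  0.66 -1.3   1.94  0.72  1.11  2.03]
False pre [ 0.557 -0.015  0.136] [-0.83  0.7   1.13  1.9  -0.75  1.04 -2.5 ]
False fin [ 0.557 -0.174  0.066] [-0.4   0.75  0.9   1.87 -0.75  0.9  -2.25]
False lift [ 0.557 -0.135  0.166] [-0.46  0.53  0.86  1.84 -0.48  0.99 -2.52]
False rkup [0.551 0.151 0.136] [ 0.31  0.58 -0.83  1.82  0.51  0.97 -2.41]
False rkd [0.551 0.151 0.076] [ 0.28  0.66 -0.79  1.86  0.6   0.88 -2.48]
False out [0.426 0.165 0.076] [ 0.17  0.45 -0.7   2.13  0.45  0.71 -2.51]
False down [0.426 0.165 0.016] [-0.44  0.48  0.01  2.17 -0.01  0.49 -2.09]
False far [0.8   0.131 0.136] [ 0.27  1.06 -1.04  1.11  0.87  1.39  0.84]
False farout [0.92  0.131 0.076] [ 0.08  1.33 -1.09  0.57  1.03  1.53  1.04]
True heel [0.462 0.287 0.004] [ 0.29  1.16 -1.31  1.94  1.25  1.2  -1.53]
True pulled [0.462 0.157 0.004] [ 0.32  0
[... 156 characters left out ...]
.3   1.94  0.72  1.11 -1.11]
True pre [ 0.557 -0.015  0.136] [ 0.68  0.59 -0.92  1.85  0.56  0.98 -0.47]
True fin [ 0.557 -0.174  0.066] [ 0.9   0.74 -0.87  1.83  0.71  0.92 -0.29]
True lift [ 0.557 -0.135  0.166] [ 0.92  0.6  -0.98  1.79  0.56  1.06 -0.26]
True rkup [0.551 0.151 0.136] [ 0.56  0.87 -1.3   1.82  0.9   1.21  0.44]
True rkd [0.551 0.151 0.076] [ 0.33  0.7  -0.87  1.85  0.67  0.91  0.61]
True out [0.426 0.165 0.076] [ 0.57  0.81 -1.3   2.12  0.96  1.02  0.2 ]
True down [0.426 0.165 0.016] [ 0.42  0.78 -1.05  2.14  0.98  0.83  0.19]
True far [0.8   0.131 0.136] [ 0.18  0.96 -0.78  1.11  0.64  1.29 -2.21]
True farout [0.92  0.131 0.076] [-0.01  1.23 -0.62  0.58  0.58  1.43 -2.01]
```

```bash
sed -i 's/^SGN=0\./SGN=np.pi/' lib.py; python3 - <<'E'
from lib import *
p=manip.current_tool_pos(); manip.servo_line(p+[0,0,.1],vel=.25)
p,q=tcp(LIFT,LY,off=HEEL); manip.move_pose(p+[0,0,.2],q); st("above")
manip.servo_line(p+[0,0,.03],q,vel=.25); manip.servo_line(p,q,vel=.06); st("at heel")
effector.close(20); st("closed")
line(LIFT+[0,-.13,0.0],LY,vel=.08,off=HEEL); st("pulled")
effector.open_jaws(); manip.sleep(.3); st("open")
p=manip.current_tool_pos(); manip.servo_line(p+[0,0,.1],vel=.25)
cv2.imwrite("pics/top1.png",viewer.get_image("top")[:,:,::-1]); s=viewer.get_image("scene")[:,:,::-1]; cv2.imwrite("pics/scene1.png",s)
from crop import crop
t=cv2.imread("pics/top1.png")
crop(t,"pics/c5.png",190,170,330,270,5)
E
```

```text
above t4.03 p [0.4623 0.286  0.2039] F [0.35 0.29 0.28] gap 0.0917 gf 0.0
at heel t5.52 p [0.4615 0.2869 0.0038] F [-0.04 -0.04 -0.29] gap 0.0916 gf 0.0
closed t6.17 p [0.4617 0.2868 0.0041] F [-0.27  0.28  1.1 ] gap 0.0558 gf 20.0
pulled t7.95 p [0.4618 0.1567 0.004 ] F [ 0.54 -0.44  3.29] gap 0.0556 gf 20.0
open t9.02 p [0.4617 0.1568 0.004 ] F [-0.15  0.18  0.4 ] gap 0.0921 gf 0.0
```

View pics/c5.png

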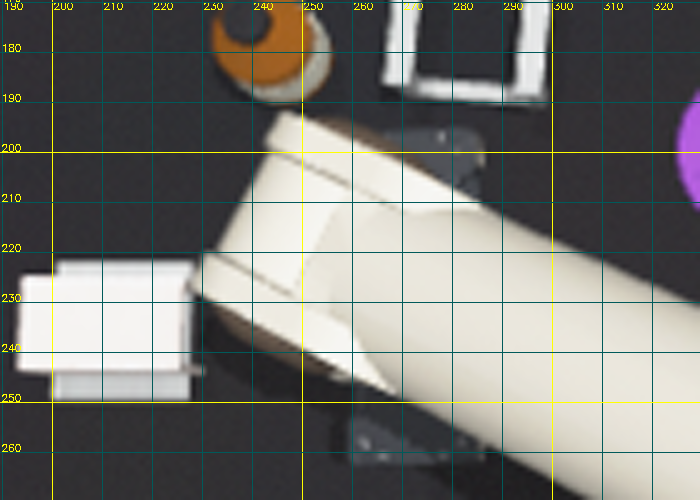

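```bash
cat >> lib.py <<'E'
def F(n=5):
    a=[]
    for _ in range(n): manip.sleep(.02); a.append(manip.current_force())
    return np.mean(a,0)
E
python3 - <<'E'
from lib import *
L1=LIFT+[0,-.13,0]
p,q=tcp(L1,LY); c=manip.current_tool_pos(); manip.servo_line([p[0],p[1],c[2]],q,vel=.2)
manip.servo_line(p,q,vel=.1); st("at handle"); effector.close(60); st("gripped")
line(L1+[0,0,.12],LY,vel=.15); st("up")
line([.558,-.094,.12],HP,.0,vel=.2); manip.sleep(.3); st("pre")
from crop import crop
s=viewer.get_image("scene")[:,:,::-1].copy(); crop(s,"pics/c6.png",190,120,350,320,3)
E
```

```text
at handle t11.12 p [0.4619 0.2142 0.0167] F [0.6  0.78 0.72] gap 0.0920 gf 0.0
gripped t12.21 p [0.4615 0.2138 0.0162] F [-0.3  -0.26 -0.03] gap 0.0215 gf 60.0
up t13.16 p [0.461  0.2132 0.1354] F [ 0.53 -1.24 -2.1 ] gap 0.0216 gf 60.0
pre t14.92 p [ 0.557  -0.0285  0.1363] F [ 0.25 -0.28 -1.53] gap 0.0214 gf 60.0
```

View pics/c6.png

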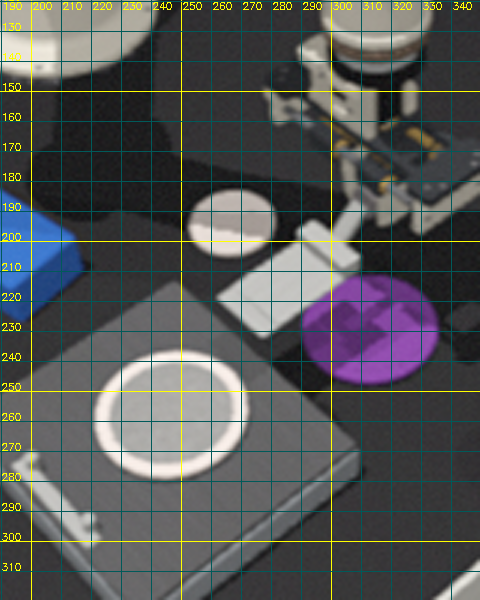

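```bash
python3 - <<'E'
from lib import *
from geo import proj,world
for m in((.086,-.028,.12),(.086,.028,.12),(-.018,-.028,.136),(-.018,.028,.136)): print(proj("scene",world([.558,-.094,HP],m)).round(1))
P=.02
line([.558,-.094,.060],HP,P,vel=.15); manip.sleep(.3); f0=F(10); st("above plate")
# origin height such that tip (86 mm ahead) is at z: zo = z + .086*P
for z in np.arange(.0535,.0470,-.0005):
    line([.558,-.094,z+.086*P],HP,P,vel=.02); f=F()-f0; print("%.4f"%z,f.round(2),manip.current_tool_pos()[2].round(4))
    if f[2]>2: break
st()
E
```

```text
[[261.5 219.7]]
[[276.4 233.1]]
[[293.7 193.6]]
[[308.9 205.9]]
above plate t15.97 p [ 0.5573 -0.0294  0.0778] F [-0.63  0.28 -1.71] gap 0.0216 gf 60.0
0.0535 [0.26 0.02 0.24] 0.0726
0.0530 [-0.04 -0.07 -0.02] 0.0722
0.0525 [-0.06  0.38  0.25] 0.0717
0.0520 [ 0.13 -0.05  0.25] 0.0712
0.0515 [ 0.08 -0.22  0.49] 0.0707
0.0510 [0.07 0.11 0.25] 0.0702
0.0505 [ 0.68 -0.12  0.39] 0.0697
0.0500 [-0.02 -0.04  0.36] 0.0692
0.0495 [0.42 0.21 1.24] 0.0688
0.0490 [0.35 0.97 1.88] 0.0683
0.0485 [0.13 0.91 2.52] 0.0678
 t19.78 p [ 0.5572 -0.0292  0.0678] F [0.27 1.34 1.9 ] gap 0.0213 gf 60.0
```

```bash
python3 - <<'E'
from lib import *
P=.02; f0=np.array([-.2,.2,-1.7])
y=-.094; n=0
while y>-.250:
    y-= .005 if y>-.215 else .0015
    line([.558,y,.0488+.086*P],HP,P,vel=.04); f=F(3)-f0; n+=1
    if n%4==0 or y<-.215 or f[1]>4: print("%.4f"%y,f.round(1),manip.current_tool_pos().round(4)[1:])
    if f[1]>7 or np.linalg.norm(f)>14: print("stop"); break
st()
from crop import crop
s=viewer.get_image("scene")[:,:,::-1].copy(); crop(s,"pics/c7.png",172,190,322,330,5)
E
```

```text
-0.1140 [ 0.7 -0.3  1.8] [-0.0498  0.068 ]
-0.1340 [ 0.6 -0.4  2. ] [-0.07    0.0679]
-0.1540 [ 0.2 -0.6  2.2] [-0.09    0.0679]
-0.1740 [ 0.3 -0.4  1.7] [-0.1103  0.0679]
-0.1940 [ 0.4 -0.8  1.8] [-0.13    0.0679]
-0.2140 [ 0.4 -0.7  1.3] [-0.15   0.068]
-0.2190 [ 0.8 -0.5  1.4] [-0.155  0.068]
-0.2205 [0.5 0.8 1.9] [-0.1558  0.068 ]
-0.2220 [0.3 1.3 2.3] [-0.1572  0.068 ]
-0.2235 [0.3 1.4 2.2] [-0.159  0.068]
-0.2250 [-0.1  1.6  1.8] [-0.1606  0.068 ]
-0.2265 [0.6 1.  2.6] [-0.1621  0.068 ]
-0.2280 [0.3 1.2 1.6] [-0.1635  0.068 ]
-0.2295 [0.2 1.1 2.2] [-0.165  0.068]
-0.2310 [0.1 1.1 1.7] [-0.1665  0.068 ]
-0.2325 [0.5 1.9 2. ] [-0.168  0.068]
-0.2340 [0.2 1.  1.7] [-0.1696  0.068 ]
-0.2355 [0.6 0.8 1.8] [-0.171  0.068]
-0.2370 [0.8 1.2 1.5] [-0.1725  0.068 ]
-0.2385 [0.2 1.3 1.7] [-0.1741  0.068 ]
-0.2400 [0.2 1.  1.7] [-0.1755  0.068 ]
-0.2415 [-0.2  0.5  1.7] [-0.177  0.068]
-0.2430 [0.4 0.7 1.5] [-0.1785  0.068 ]
-0.2445 [0.  0.8 1.8] [-0.18   0.068]
-0.2460 [0.1 0.5 1.9] [-0.1815  0.068 ]
-0.2475 [1.1 2.  2.2] [-0.1827  0.068 ]
-0.2490 [0.6 4.9 2.5] [-0.183   0.0682]
-0.2505 [0.2 6.9 2.8] [-0.1832  0.0683]
 t34.21 p [ 0.5574 -0.1832  0.0683] F [-0.09  7.22  0.19] gap 0.0216 gf 60.0
```

View pics/c7.png

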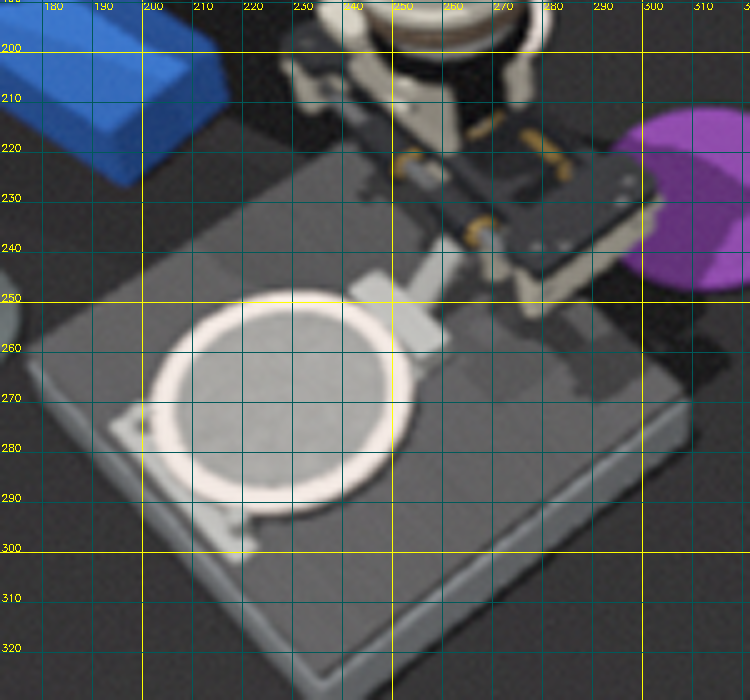

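```bash
python3 - <<'E'
from lib import *
from geo import ray
print("dish",ray("scene",(227.9,270.1),.064))
line([.558,-.247,.0505],HP,.02,vel=.04)
line([.558,-.246,.056],HP,-.03,vel=.02); print(F()); 
line([.558,-.244,.10],HP,-.03,vel=.05); manip.sleep(.3); st("lifted")
line([.558,-.22,.135],HP,-.03,vel=.1); print(F(10))
from crop import crop
s=viewer.get_image("scene")[:,:,::-1].copy(); crop(s,"pics/c8.png",172,150,322,330,3.3)
E
```

```text
dish [ 0.55937397 -0.30774729]
[ 0.2325614  -0.52425666 -3.63157853]
lifted t36.22 p [ 0.557  -0.1785  0.114 ] F [ 0.71  0.84 -3.05] gap 0.0216 gf 60.0
[-0.20333177  0.04831275 -3.30734688]
```

View pics/c8.png

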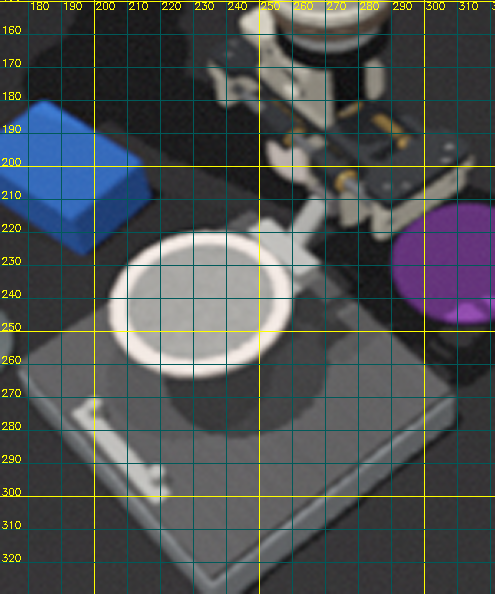

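```bash
python3 - <<'E'
from lib import *
line(rk(-.06,.125),RY,-.03,vel=.11); manip.sleep(.3); st("over rack")
line(rk(-.06,.085),RY,0,vel=.05); f0=F(8); st("near")
for z in np.arange(.080,.0575,-.0025):
    line(rk(-.06,z),RY,0,vel=.03); f=F(3)-f0; print("%.4f"%z,f.round(1))
    if np.hypot(*f[:2])>6 or f[2]>6: print("stop"); break
st()
cv2.imwrite("pics/s9.png",viewer.get_image("scene")[:,:,::-1])
E
```

```text
over rack t40.24 p [0.5503 0.1513 0.1392] F [-0.07  0.14 -3.23] gap 0.0213 gf 60.0
near t41.28 p [0.5509 0.1515 0.1016] F [-0.42  0.35 -3.  ] gap 0.0216 gf 60.0
0.0800 [ 0.3  0.4 -1. ]
0.0775 [-0.  -0.1  0.3]
0.0750 [ 0.4  0.3 -0.1]
0.0725 [ 0.2  0.3 -0.4]
0.0700 [-0.1  0.1  0.3]
0.0675 [-0.3 -0.   1.7]
0.0650 [-0.   0.4  1.9]
0.0625 [0.3 0.2 2.1]
0.0600 [ 0.4 -0.   1.8]
 t44.05 p [0.5506 0.1513 0.0761] F [ 0.16 -0.69 -1.23] gap 0.0218 gf 60.0
```

```bash
python3 - <<'E'
from lib import *
for x in(-.075,-.10,-.185):
    line(rk(x,.060),RY,0,vel=.06 if x>-.15 else .1); f=F(3); print(x,f.round(1))
    if abs(f[0])>6 or abs(f[1])>6: sys.exit("force")
line(rk(-.185,.008),RY,0,vel=.1); f0=F()
for z in(.004,.002,.001,.0003,-.0004):
    line(rk(-.185,z),RY,0,vel=.03); f=F(3)-f0; print(z,f.round(1))
    if f[2]>1.5: break
effector.open_jaws(); st("open")
p=manip.current_tool_pos(); manip.servo_line(p+[0,0,.15],vel=.2); st("up")
p,q=tcp([.5,-.05,.25],HP); manip.move_pose(p,q); st()
from crop import crop
s=viewer.get_image("scene")[:,:,::-1].copy(); t=viewer.get_image("top")[:,:,::-1].copy()
crop(s,"pics/a.png",300,100,440,250,2.8);crop(t,"pics/b.png",200,130,330,260,3)
a,b=cv2.imread("pics/a.png"),cv2.imread("pics/b.png"); h=max(len(a),len(b)); pad=lambda i:cv2.copyMakeBorder(i,0,h-len(i),0,0,0)
cv2.imwrite("pics/c10.png",cv2.hconcat([pad(a),pad(b)]))
E
```

```text
-0.075 [-0.1 -0.3 -1.5]
-0.1 [ 0.   0.2 -2.3]
-0.185 [ 0.5  0.7 -1.1]
0.004 [ 0.2 -0.3  0. ]
0.002 [ 0.4 -0.7  0.4]
0.001 [ 0.2  0.  -0.2]
0.0003 [-0.1 -0.7  0.5]
-0.0004 [-1.1 -1.9  6.9]
open t49.70 p [0.4264 0.1647 0.0158] F [0.4  0.27 0.11] gap 0.0915 gf 0.0
up t50.60 p [0.4261 0.164  0.1652] F [ 0.94 -0.92  0.42] gap 0.0915 gf 0.0
 t51.40 p [0.4979 0.0156 0.265 ] F [-0.64  0.72 -0.16] gap 0.0914 gf 0.0
```

View pics/c10.png

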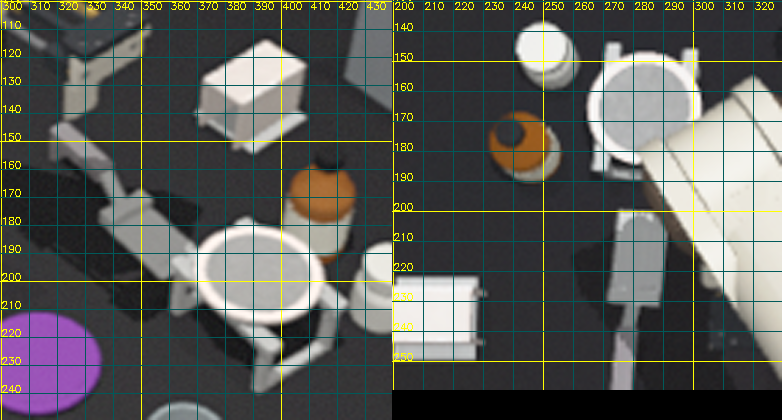

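```bash
python3 - <<'E'
from lib import *
from geo import ray
d=ray("scene",(392.5,197.4),.079)-RK[:2]; print(d)
if np.hypot(*d)<.014: print(manip.hand_in())
E
```

```text
[-0.00069672  0.00266235]
the job is handed in; nothing more can be done
None
```

I handed the job in at about 51 s of the 64 s allowed: the dish is on the rack rails about 3 mm off centre by the camera, and the lifter lies flat on the bench clear of the rack; the call returned no verdict.

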